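# Pull out the bedside jar carousel, turn the square jar to the front and hold it

## Task

On the bedside table a jar carousel rides on a pull-out carriage. First pull the carriage, which has a steel arch handle at its front, all the way out to its front stop; only then turn the carousel until the tall square jar points squarely to the front, straight towards the arch handle. Finish while gripping the bar handle on top of the carousel, holding the turntable still with the carriage still fully out; do not disturb the other things on the table.

Things in the scene. Friction and masses are not known exactly. Their poses are not given: they have to be found in the camera images.
- runner: fixed aluminium two-rail runner, 360 mm long, 170 mm wide, 11 mm high, lying flat on the table. Its origin, on the table top (z = 0), is directly below the carousel's axis when the carriage is fully out. Its x axis runs along the rails, -x to the front (the side of the arch handle, roughly towards the robot); z is up. It stands at a different place and yaw each time.
- carriage (a joint): travel of the carriage along the runner's -x, in m: 0 pushed right back, 0.110 against the front stop; about 2.5 N of friction, stays where it is left. The carriage is a wooden board 300 x 190 mm, top 24 mm above the table, carrying the carousel. The carousel's axis lies at x = 0.110 - travel, y = 0 in the runner's frame.
- pull_bar (a point): middle of the steel arch handle at the carriage's front: a level bar 12 x 12 mm, 108 mm long across the travel (along the runner's y), its middle 78 mm above the table and 170 mm in front of the carousel's axis, on two thin posts 48 mm either side of the middle. Its x axis is the runner's x.
- carousel (a joint): turn of the carousel on its upright axis, rad, counterclockwise from above; 0 or any whole turn (2 pi) = square jar straight to the front. Turns freely either way without stops, friction about 0.04 N m, stays where it is left. It is a round wooden disc 210 mm across, top 40 mm above the table, with four white jars fixed on it a quarter turn apart.
- square_jar (a point): centre of the top of the square jar, the one that must face front: white with a metal lid, 47 x 47 mm, the only square and the tallest jar, top 120 mm above the table, 72 mm from the carousel's axis. The other three are round, 44 to 50 mm across, tops at most 95 mm above the table.
- handle: steel bar handle on the 10 mm round post at the carousel's axis; turns with the carousel. 66 mm long along its x, 14 mm thick along its y, 24 mm high; origin at its centre, on the axis, 170 mm above the table. Its -x end points to the square jar.
- phone: Bystander, to be left alone: black smartphone lying flat, 150 x 72 x 9 mm, origin under its centre.
- mug: Bystander, to be left alone: white mug, 80 mm across, 90 mm tall, origin under its centre.
- lotion: Bystander, to be left alone: amber bottle 48 mm across, 110 mm tall, origin under its centre.
- glasses_case: Bystander, to be left alone: black spectacle case 160 x 60 x 40 mm, origin under its centre.
- gift_box: Bystander, to be left alone: orange carton 110 x 200 x 75 mm, origin under its centre.
- books: Bystander, to be left alone: pile of three flat books, about 160 x 220 x 64 mm, origin under its centre.
- tealight_dish: Bystander, to be left alone: small blue dish with a tealight, 80 mm across, 28 mm tall, origin under its centre.

How it is judged:
On the way, in this order (a step that is already met when the one before it is completed fails the run):
1. the carriage is pulled out to its front stop (value of joint carriage above 0.102 m), for 0.2 s.
2. with the carriage out, the square jar is turned to the front (value of joint carriage above 0.102 m and y of square_jar in the frame of runner between -0.009 and 0.009 m and x of square_jar in the frame of runner below -0.05 m), for 0.2 s.
At the end, for the whole second after the job is handed in: The carriage is within 8 mm of its front stop, the square jar is within 9 mm (about 7 degrees) of the runner's centre line on the front side, the carousel is still (under 0.05 rad/s), and the fingers still grip its bar handle with more than 2 N (all of step 2 and velocity of joint carousel between -0.05 and 0.05 rad/s and contact force between the fingers and handle above 2 N); the arm keeps its last pose, push and grip.
It fails at once if a bystander is moved by more than 25 mm (distance of any of phone, mug, lotion, glasses_case, gift_box, books, tealight_dish from where it was at the start of the episode above 0.025 m).
It fails at once if the mug or the lotion bottle is tipped over (angle between any of mug, lotion's own z axis and vertical above 0.5 rad).
It also fails if it takes over 67 s, if anything falls off the work surface, if the arm or the gripper's body presses on something with over 40 N, if the wrist force passes 120 N, or if a joint passes its speed limit or range.

## Robot

A 6-joint arm with a two-finger parallel gripper is mounted at the origin on the work surface. World frame = base frame: x ahead of the robot, y to its left, z up, the work surface at z = 0. Lengths are in m, angles in rad, forces in N, time in s.
With the tool pointing down it reaches from about 0.3 to 0.75 m from the base axis. Payload 8.5 kg.
Tool frame: the origin (TCP) lies at the very end of the fingers, on their centre line; the grasp point (between the pads) lies 19 mm behind it (grip_depth is the distance from the TCP to the grasp point, in m); z points along the fingers, y is the line along which they close (so a half turn about z gives the same grasp; the last joint's range is limited). The gripper opens to 88 mm and grips with 3 to 60 N. Pads are 18 mm wide; open, the fingers measure 123 mm over their backs; the gripper's body (75 mm by 187 mm) begins 45 mm behind the grasp point.
Start: joints at [-1.482, 0.381, 1.297, -0, 1.464, -0.215], TCP at [0.165, -0.525, 0.239] pointing down, gripper open.
Joint ranges: [-3.11, 3.11], [-0.89, 2.33], [0.22, 2.48], [-1.42, 4.56], [0.17, 2.85], [-2.88, 2.88]. Speed limits (rad/s): [2.39, 2.39, 3.14, 3.14, 3.14, 3.14].

## Interface

Orientations are given as a unit quaternion [x, y, z, w].
In Python, from rig import * gives the robot as it stands.
- The arm moves only by the tool play_rows, never from a script. Its argument "series" is a list of rows, each a list of 7 numbers: the shift along the tool's x, y, z in mm, then the turn, a rotation vector about the tool's x, y, z in rad, then the opening, from -1 (shut) to 1 (fully open). In form: [[x, y, z, rx, ry, rz, grip], ...]. A call has 1 to 10 rows; each row shifts and turns the commanded pose from where the row before left it, along the tool's axes as they then stand; what a row does not reach is not made up. A row lasts 1/12 s, in which the tool goes at most 41.7 mm and 7.16 degrees, less where a joint would pass 70% of its speed; a pose out of reach is approached as far as the arm can. A call with a gripper value outside its range is refused whole. The fingers move at their own pace and stop on an object; the grip force is fixed at half the most. Time passes only in rows, so rows that do not move let the fingers close. It gives the time, the measured TCP pose, the force, the opening and the grip force at its end, in the units of the state.
- get_state(): the state, without advancing time (a new reading comes with each control period).
- read_camera(name): name is "scene" or "top" or "wrist"; returns a dict with "img" (420x560x3 uint8, red, green, blue), "range_z" (420x560 float32, m along the optical axis (not along the pixel's ray), 0 where there is no reading), "camera_matrix" (3x3 intrinsics, pixels), "dist" ([k1, k2, p1, p2, k3] as OpenCV has them; the pictures are not rectified), "world_to_cam" (4x4, takes a point from world to camera coordinates). Camera axes: x right, y up, looking along -z (the intrinsics and any distortion apply to the point x, -y, -z); pixel columns grow to the right and rows downward; lengths in m; the calibration is good to about 2 mm. A picture is of the moment at which its call begins.
- job_done(): hands the job in; it is judged then, once.
The state is a dict: "t": time; "joint_pos": joint angles; "joint_velocities": joint speeds; "joint_efforts": joint torques, N m; "position": TCP position; "orientation": TCP orientation; "force": force on the tool from outside, world axes, zero at the start; "moment": the same for the moment, N m; "gripper_width": finger opening in m; "grip_force": force on a finger pad.
Only numpy, scipy, OpenCV 4.12 (cv2) and the standard library are available. Lean on these libraries where they do the work, as an engineer would, in place of code of your own. Each camera call takes 0.05 s, during which the arm holds its last target. There are 200 camera calls.

## Working session

There is one attempt and no reset: what is moved stays moved. The work goes in short steps, Python scripts to look and compute and a tool call to move; the robot and the scene stay as the last step left them, time stands still between calls to the robot, and variables do not carry over. Pictures are saved under pics/ and viewed, at most 10 in all, crops included, and the job is handed in when it is done.

Besides the shell and the picture viewer there is one more tool, called after "Call:" as name(argument=value, ...), one argument or row to a line, values as JSON. play_rows: Moves the arm, as the interface text tells. Its arguments: {"type":"object","properties":{"series":{"type":"array","items":{"type":"array","items":{"type":"number"}}}},"required":["series"]}

```bash
mkdir -p pics; cat > h.py <<'E'
from rig import *
import numpy as np, cv2
from scipy.spatial.transform import Rotation as R
def cloud(c):
    h,w=c["range_z"].shape
    u,v=np.meshgrid(np.arange(w),np.arange(h))
    p=cv2.undistortPoints(np.stack([u,v],-1).reshape(-1,1,2).astype(float),c["camera_matrix"],np.array(c["dist"])).reshape(h,w,2)
    z=c["range_z"]
    P=np.stack([p[...,0]*z,-p[...,1]*z,-z,np.ones_like(z)],-1)
    W=P@np.linalg.inv(c["world_to_cam"]).T
    W=W[...,:3]; W[z<=0]=np.nan
    return W
E
python3 - <<'E'
from h import *
ims=[]
for n in("scene","top"):
    c=read_camera(n); np.savez(n+".npz",**c); cv2.imwrite(f"pics/{n}.png",c["img"][...,::-1])
    print(n,np.linalg.inv(c["world_to_cam"])[:3,3].round(3))
print(get_state())
E
```

```text
scene [ 1.339 -0.877  0.987]
top [0.363 0.    1.325]
{'t': 0.1, 'joint_pos': array([-1.48226532e+00,  3.81116105e-01,  1.29812074e+00, -2.57695742e-05,
        1.46358966e+00, -2.15301498e-01]), 'joint_velocities': array([-0.00125845, -0.00161111, -0.00242562, -0.00083207, -0.00085458,
        0.00096783]), 'joint_efforts': array([ 3.48554851e-03, -4.38656223e+01, -2.24912220e+01,  7.15006026e-02,
        3.42128996e-02, -7.25981067e-05]), 'position': array([ 0.16451795, -0.5245698 ,  0.23822789]), 'orientation': array([ 9.88482504e-01,  1.51333932e-01,  2.62936723e-05, -6.16499798e-04]), 'force': array([0.11676765, 0.14634762, 0.14322379]), 'moment': array([-0.00949273,  0.01139743,  0.00403913]), 'grip_force': 0.0, 'gripper_width': 0.08797906245574973}
```

View pics/top.png

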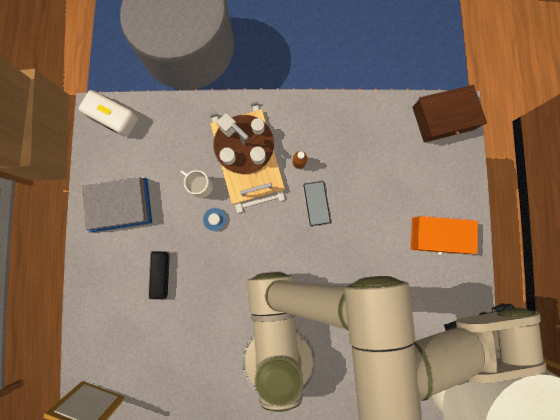

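View pics/scene.png

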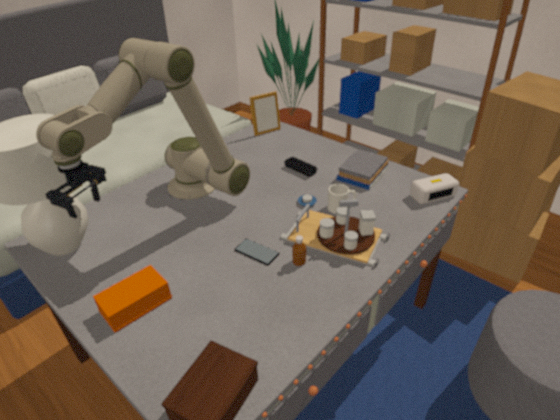

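Top view: carousel at about (244,143), arch bar at (256,188), and square jar near (228,124), which points to the back left. The mug (196,183), dish (214,219), lotion (300,160) and phone (317,203) stand close by. The scene view confirms this layout.

```bash
python3 - <<'E'
from h import *
for n in("top","scene"):
    c=dict(np.load(n+".npz")); W=cloud(c)
    if n=="top":
        b=(slice(95,235),slice(180,340))
    else: b=(slice(180,275),slice(230,400))
    P=W[b]; I=c["img"][b]
    f=lambda lo,hi:P[(P[...,2]>lo)&(P[...,2]<hi)]
    print(n,"table z",np.nanmedian(W[300:340,180:240,2]) if n=="top" else "")
    cv2.imwrite(f"pics/{n}_crop.png",cv2.resize(I[...,::-1],None,fx=5 if n=="top" else 4,fy=5 if n=="top" else 4,interpolation=cv2.INTER_CUBIC)[:600,:800])
    for nm,lo,hi in(("handle",.15,.2),("sq",.105,.135),("bar+jars",.065,.1)):
        m=((P[...,2]>lo)&(P[...,2]<hi)).astype(np.uint8)
        k,L,S,C=cv2.connectedComponentsWithStats(m)
        for i in range(1,k):
            if S[i,4]>=6:
                q=P[L==i]; xy=q[:,:2]; ev,V=np.linalg.eigh(np.cov(xy.T)); box=cv2.minAreaRect(xy.astype(np.float32)*1000)
                print(nm,S[i,4],"px",(C[i]+[b[1].start,b[0].start]).round(),"med",np.median(q,0).round(4),"z",q[:,2].min().round(3),q[:,2].max().round(3),"ax",V[:,1].round(3),"box",np.round(box[0],1),np.round(box[1],1),round(box[2],1))
E
```

```text
top table z 0.000680538465285152
handle 112 px [239. 131.] med [0.7314 0.1175 0.1811] z 0.157 0.187 ax [0.704 0.71 ] box [732.9 117.9] [66.4 13.9] 44.7
sq 211 px [225. 122.] med [0.7827 0.17   0.12  ] z 0.106 0.127 ax [-0.985 -0.174] box [784.3 170. ] [48.3 46. ] 46.3
sq 7 px [241. 138.] med [0.7292 0.1185 0.1207] z 0.107 0.135 ax [0.127 0.992] box [729.4 118.1] [6.7 2.7] 86.1
sq 37 px [301. 155.] med [ 0.6734 -0.0762  0.1102] z 0.107 0.115 ax [-0.993 -0.115] box [673.4 -74.8] [16.1 20.9] 89.8
bar+jars 152 px [257. 125.] med [0.7814 0.0672 0.0898] z 0.066 0.098 ax [-0.958 -0.286] box [785.3  67.4] [44.  40.2] 0.1
bar+jars 35 px [227. 131.] med [0.7633 0.1634 0.079 ] z 0.066 0.098 ax [0.166 0.986] box [766.7 175.8] [45.7 19.1] 78.2
bar+jars 8 px [242. 141.] med [0.7296 0.1168 0.0828] z 0.069 0.094 ax [-0.317  0.948] box [730.3 116.7] [2.8 8.4] 20.0
bar+jars 191 px [227. 155.] med [0.6802 0.1666 0.088 ] z 0.065 0.094 ax [-0.85  -0.527] box [681.2 168.3] [47.5 49.3] 1.1
bar+jars 190 px [257. 154.] med [0.6807 0.0666 0.0937] z 0.067 0.1 ax [-0.968 -0.252] box [681.7  66.8] [48.7 46.6] 1.
[... 1254 characters left out ...]
0.064  0.0828] z 0.065 0.089 ax [-0.255  0.967] box [573.1  69.4] [ 13.6 106.2] 16.5
bar+jars 134 px [342. 214.] med [0.6901 0.1497 0.0869] z 0.065 0.1 ax [-0.762  0.648] box [698.6 143.7] [ 35.4 101.7] 39.2
bar+jars 117 px [366. 225.] med [0.7975 0.152  0.0831] z 0.065 0.1 ax [-0.971 -0.24 ] box [787.9 165.4] [41.8 44.2] 43.3
bar+jars 183 px [326. 225.] med [0.6923 0.0579 0.0933] z 0.065 0.099 ax [-0.068  0.998] box [687.3  64.8] [46.7 53.1] 38.6
bar+jars 151 px [351. 237.] med [0.7919 0.0593 0.0891] z 0.065 0.096 ax [-0.691  0.723] box [789.4  65.1] [41.8 44.8] 26.3
bar+jars 122 px [299. 247.] med [ 0.6861 -0.0848  0.0785] z 0.065 0.099 ax [-0.813 -0.583] box [682.9 -83.3] [47.  31.6] 31.4
```

View pics/top_crop.png

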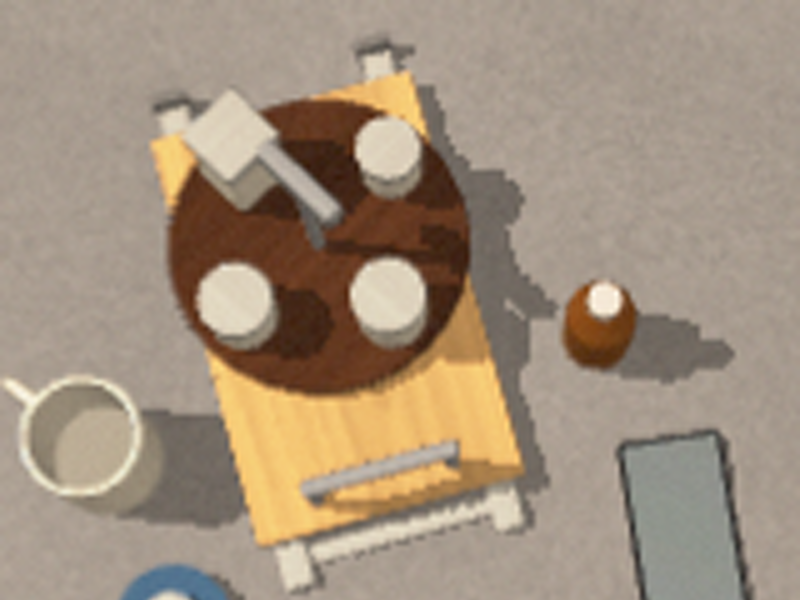

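Call:
play_rows(
  series=[
    [28,-22,0,0,0,0,1],
    [28,-22,0,0,0,0,1],
    [28,-22,0,0,0,0,1],
    [28,-22,0,0,0,0,1],
    [28,-22,0,0,0,0,1],
    [28,-22,0,0,0,0,1],
    [28,-22,0,0,0,0,1],
    [28,-22,0,0,0,0,1],
    [28,-22,0,0,0,0,1],
    [28,-22,0,0,0,0,1],
  ],
)

```text
t: 0.93
position: [0.3664, -0.2294, 0.2386]
orientation: [0.989, 0.151, -0.0, -0.0]
force: [1.0, -0.2, -0.0]
gripper_width: 0.0882
grip_force: 0.0
```

Call:
play_rows(
  series=[
    [28,-22,0,0,0,0,1],
    [28,-22,0,0,0,0,1],
    [28,-22,0,0,0,0,1],
    [28,-22,0,0,0,0,1],
    [28,-22,0,0,0,0,1],
    [28,-22,0,0,0,0,1],
    [28,-22,0,0,0,0,1],
    [28,-22,0,0,0,0,1],
    [28,-22,0,0,0,0,1],
    [28,-22,0,0,0,0,1],
  ],
)

```text
t: 1.77
position: [0.5678, 0.0644, 0.2384]
orientation: [0.988, 0.151, -0.0, -0.0]
force: [0.0, -0.6, -0.1]
gripper_width: 0.088
grip_force: 0.0
```

Call:
play_rows(
  series=[
    [0,0,0,0,0,-0.11,1],
    [0,0,0,0,0,-0.11,1],
    [0,0,0,0,0,-0.11,1],
    [0,0,0,0,0,-0.11,1],
    [0,0,0,0,0,-0.11,1],
    [0,0,0,0,0,-0.11,1],
    [0,0,0,0,0,-0.11,1],
    [0,0,0,0,0,-0.11,1],
    [0,0,0,0,0,-0.11,1],
    [0,0,0,0,0,-0.11,1],
  ],
)

```text
t: 2.6
position: [0.5671, 0.0626, 0.2384]
orientation: [0.762, 0.648, -0.0, -0.0]
force: [0.1, -0.6, 0.4]
gripper_width: 0.0879
grip_force: 0.0
```

Call:
play_rows(
  series=[
    [0,0,0,0,0,-0.11,1],
    [0,0,0,0,0,-0.11,1],
    [0,0,0,0,0,-0.11,1],
    [0,0,0,0,0,-0.11,1],
    [0,0,0,0,0,0,1],
    [0,0,0,0,0,0,1],
    [0,0,0,0,0,0,1],
  ],
)

```text
t: 3.18
position: [0.5672, 0.0625, 0.2386]
orientation: [0.606, 0.796, -0.0, -0.0]
force: [0.7, 0.5, 0.0]
gripper_width: 0.0881
grip_force: 0.0
```

```bash
cat >> h.py <<'E'
def go(x,y,z,th):
    "shift in tool mm and rz to reach TCP x,y,z with tool-x angle th (deg)"
    s=get_state(); r=R.from_quat(s["orientation"]); M=r.as_matrix()
    now=np.degrees(np.arctan2(M[1,0],M[0,0]))
    d=M.T@(np.array([x,y,z])-s["position"])*1000
    print("t",round(s["t"],2),"tcp",s["position"].round(4),"th",now.round(2),"tilt",M[:,2].round(3),"shift",d.round(1),"rz",np.radians((now-th+180)%360-180).round(3),"F",s["force"].round(1),"w",s["gripper_width"],"g",s["grip_force"],"q",s["joint_pos"].round(2))
def obs(n,lo,hi,c0,rad,tag):
    W=cloud(read_camera(n)); P=W.reshape(-1,3)
    q=P[(P[:,2]>lo)&(P[:,2]<hi)&(np.hypot(P[:,0]-c0[0],P[:,1]-c0[1])<rad)]
    b=cv2.minAreaRect(q[:,:2].astype(np.float32)*1000)
    print(n,tag,len(q),"med",np.median(q,0).round(4),"box",np.round(b[0],1),np.round(b[1],1),round(b[2],1),"zmax",np.percentile(q[:,2],95).round(4) if len(q) else 0)
    return q
E
python3 - <<'E'
from h import *
go(.570,.071,.059,106)
c=read_camera("wrist"); cv2.imwrite("pics/w1.png",c["img"][...,::-1]); W=cloud(c);P=W.reshape(-1,3)
q=P[(P[:,2]>.065)&(P[:,2]<.1)&(np.hypot(P[:,0]-.57,P[:,1]-.071)<.065)]
if len(q)>5: print(len(q),cv2.minAreaRect(q[:,:2].astype(np.float32)*1000),np.percentile(q[:,2],[50,95]))
E
```

```text
t 3.18 tcp [0.5672 0.0625 0.2386] th 105.46 tilt [-0.  0. -1.] shift [  7.4   5.  179.6] rz -0.009 F [0.7 0.5 0. ] w 0.08806702262358874 g 0.0 q [-0.1   0.42  1.24 -0.    1.49 -0.37]
1769 ((569.6048583984375, 72.74720764160156), (11.429891586303711, 106.41259765625), 15.495774269104004) [0.08280038 0.08419315]
```

View pics/w1.png

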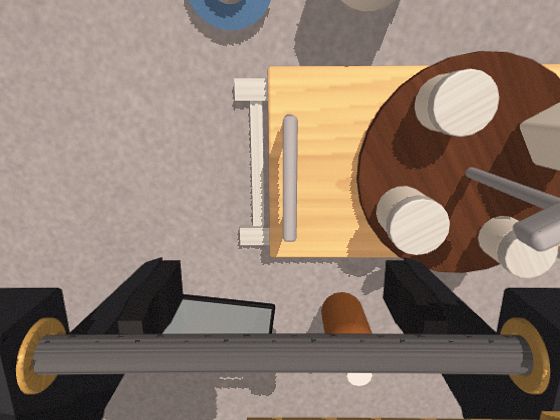

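The wrist view shows the arch bar at (290,178), between the open fingers and well aligned with them. The cloud agrees with the top view.

Call:
play_rows(
  series=[
    [4,2.5,10,0,0,0,1],
    [4,2.5,20,0,0,0,1],
    [0,0,20,0,0,0,1],
    [0,0,20,0,0,0,1],
    [0,0,20,0,0,0,1],
    [0,0,20,0,0,0,1],
    [0,0,20,0,0,0,1],
    [0,0,20,0,0,0,1],
    [0,0,15,0,0,0,1],
    [0,0,14,0,0,0,1],
  ],
)

```text
t: 4.07
position: [0.5694, 0.072, 0.0579]
orientation: [0.605, 0.796, -0.0, -0.001]
force: [-0.2, -0.9, 0.3]
gripper_width: 0.0882
grip_force: 0.0
```

Call:
play_rows(
  series=[
    [0,0,0,0,0,0,0],
    [0,0,0,0,0,0,-0.5],
    [0,0,0,0,0,0,-1],
    [0,0,0,0,0,0,-1],
    [0,0,0,0,0,0,-1],
    [0,0,0,0,0,0,-1],
    [0,0,0,0,0,0,-1],
    [0,0,0,0,0,0,-1],
  ],
)

```text
t: 4.73
position: [0.57, 0.0716, 0.06]
orientation: [0.604, 0.797, 0.0, 0.0]
force: [-0.4, 0.4, 0.2]
gripper_width: 0.037
grip_force: 0.0
```

```bash
python3 - <<'E'
from h import *
go(.570,.072,.059,106)
E
```

```text
t 4.73 tcp [0.57   0.0716 0.06  ] th 105.64 tilt [ 0. -0. -1.] shift [0.4 0.1 1. ] rz -0.006 F [-0.4  0.4  0.2] w 0.037002641139410875 g 0.0 q [-0.08  0.61  1.47  0.    1.06 -0.35]
```

Call:
play_rows(
  series=[
    [0,0,0,0,0,0,-1],
    [0,0,0,0,0,0,-1],
    [0,0,0,0,0,0,-1],
    [0,0,0,0,0,0,-1],
    [0,0,0,0,0,0,-1],
    [0,0,0,0,0,0,-1],
    [0,0,0,0,0,0,-1],
  ],
)

```text
t: 5.32
position: [0.57, 0.0717, 0.0598]
orientation: [0.604, 0.797, 0.0, 0.0]
force: [1.2, 0.2, -0.2]
gripper_width: 0.0115
grip_force: 30.0
```

Call:
play_rows(
  series=[
    [0,-3,0,0,0,0,-1],
    [0,-8,0,0,0,0,-1],
    [0,-10,0,0,0,0,-1],
    [0,-12,0,0,0,0,-1],
    [0,-12,0,0,0,0,-1],
    [0,-12,0,0,0,0,-1],
    [0,-12,0,0,0,0,-1],
    [0,-12,0,0,0,0,-1],
    [0,-10,0,0,0,0,-1],
    [0,-6,0,0,0,0,-1],
  ],
)

```text
t: 6.15
position: [0.4754, 0.0454, 0.0598]
orientation: [0.604, 0.797, -0.0, -0.0]
force: [1.9, 1.8, -3.1]
gripper_width: 0.0114
grip_force: 30.0
```

```bash
python3 - <<'E'
from h import *
go(.4640,.041,.059,105.7)
E
```

```text
t 6.15 tcp [0.4754 0.0454 0.0598] th 105.63 tilt [-0.  0. -1.] shift [ -1.1 -12.1   0.8] rz -0.001 F [ 1.9  1.8 -3.1] w 0.011358787107997717 g 29.998959191143513 q [-0.15  0.48  1.75  0.    0.91 -0.43]
```

Call:
play_rows(
  series=[
    [0,-4,0,0,0,0,-1],
    [0,-4,0,0,0,0,-1],
    [0,-2,0,0,0,0,-1],
    [0,-2,0,0,0,0,-1],
    [0,0,0,0,0,0,-1],
    [0,0,0,0,0,0,-1],
    [0,0,0,0,0,0,-1],
  ],
)

```text
t: 6.73
position: [0.4723, 0.0443, 0.06]
orientation: [0.605, 0.796, 0.007, 0.006]
force: [36.3, 25.6, -27.8]
gripper_width: 0.0113
grip_force: 30.3
```

```bash
python3 - <<'E'
from h import *
go(.4640,.041,.059,105.7)
E
```

```text
t 6.73 tcp [0.4723 0.0443 0.06  ] th 105.53 tilt [ 0.017  0.004 -1.   ] shift [-0.9 -8.9  0.8] rz -0.003 F [ 36.3  25.6 -27.8] w 0.011276628444500173 g 30.25229108403437 q [-0.16  0.47  1.77  0.01  0.88 -0.44]
```

Call:
play_rows(
  series=[
    [0,3,0,0,0,0,-1],
    [0,3,0,0,0,0,-1],
    [0,0,0,0,0,0,-1],
    [0,0,0,0,0,0,-1],
  ],
)

```text
t: 7.07
position: [0.4722, 0.0444, 0.0598]
orientation: [0.604, 0.797, 0.001, 0.001]
force: [8.4, 7.0, -6.2]
gripper_width: 0.0116
grip_force: 30.0
```

```bash
python3 - <<'E'
from h import *
go(.4640,.041,.059,105.7)
c0=dict(np.load("scene.npz")); 
c=read_camera("scene"); np.savez("scene2.npz",**c)
c2=read_camera("wrist"); np.savez("w2.npz",**c2)
f=lambda i:cv2.resize(i[180:280,250:400,::-1],None,fx=4,fy=4,interpolation=cv2.INTER_CUBIC)[:300]
g=lambda c:cv2.resize(c["img"][170:280,260:400,::-1],(560,440))[:,:400]
cv2.imwrite("pics/p2.png",np.hstack([cv2.resize(c["img"][170:280,250:400,::-1],(400,293)),cv2.resize(c2["img"][...,::-1],(391,293))]))
for n,q in(("before",cloud(c0)),("after",cloud(c))):
    P=q.reshape(-1,3); 
    for nm,lo,hi in(("handle",.158,.19),("sq",.112,.125)):
        p=P[(P[:,2]>lo)&(P[:,2]<hi)&(P[:,0]>.55)&(P[:,0]<.85)&(P[:,1]>0)&(P[:,1]<.25)]
        if len(p)>5:print(n,nm,len(p),cv2.minAreaRect(p[:,:2].astype(np.float32)*1000))
E
```

```text
t 7.07 tcp [0.4722 0.0444 0.0598] th 105.63 tilt [ 0.003  0.001 -1.   ] shift [-1.  -8.8  0.8] rz -0.001 F [ 8.4  7.  -6.2] w 0.011599215034762692 g 30.00676654279232 q [-0.16  0.48  1.76  0.    0.9  -0.43]
before handle 139 ((737.1665649414062, 115.56109619140625), (65.47649383544922, 17.660348892211914), 48.416259765625)
before sq 139 ((769.0686645507812, 148.35549926757812), (99.32279968261719, 51.37659454345703), 41.97861099243164)
after handle 202 ((607.84912109375, 72.47905731201172), (126.49693298339844, 61.460906982421875), 11.381507873535156)
after sq 133 ((668.7261962890625, 126.63861846923828), (99.56212615966797, 50.2952880859375), 33.63752365112305)
```

View pics/p2.png

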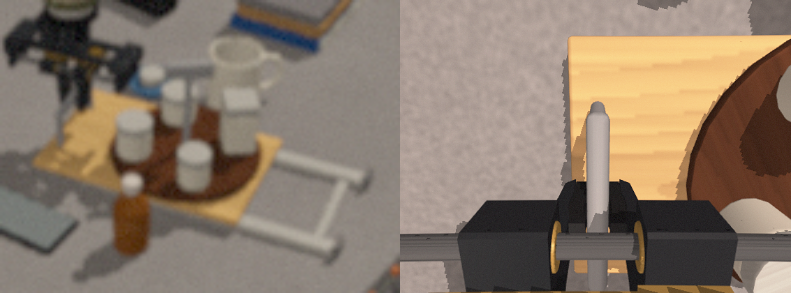

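The arm now pushes against a rigid stop: the TCP didn't move while I took 6 mm of overpush back. The scene crop shows the board run forward with the rear rails exposed. Next I release and go to the top handle.

Call:
play_rows(
  series=[
    [0,1,0,0,0,0,-1],
    [0,0,0,0,0,0,0],
    [0,0,0,0,0,0,1],
    [0,0,0,0,0,0,1],
    [0,0,0,0,0,0,1],
    [0,0,0,0,0,0,1],
    [0,0,0,0,0,0,1],
    [0,0,0,0,0,0,1],
    [0,0,0,0,0,0,1],
    [0,0,0,0,0,0,1],
  ],
)

```text
t: 8.0
position: [0.4717, 0.0441, 0.0597]
orientation: [0.604, 0.797, -0.0, -0.0]
force: [-0.6, -0.4, 0.1]
gripper_width: 0.0692
grip_force: 0.0
```

Call:
play_rows(
  series=[
    [0,0,-10,0,0,0,1],
    [0,0,-20,0,0,0,1],
    [0,0,-20,0,0,0,1],
    [0,0,-20,0,0,0,1],
    [0,0,-20,0,0,0,1],
    [0,0,-20,0,0,0,1],
    [0,0,-20,0,0,0,1],
    [0,0,-20,0,0,0,1],
    [0,0,-20,0,0,0,1],
    [0,0,-20,0,0,0,1],
  ],
)

```text
t: 8.83
position: [0.4715, 0.0442, 0.2508]
orientation: [0.604, 0.797, -0.0, -0.0]
force: [-0.3, 0.1, -0.2]
gripper_width: 0.0877
grip_force: 0.0
```

Call:
play_rows(
  series=[
    [0,0,-10,0,0,0.105,1],
    [0,0,-10,0,0,0.105,1],
    [0,0,0,0,0,0.105,1],
    [0,0,0,0,0,0.105,1],
    [0,0,0,0,0,0.105,1],
    [0,0,0,0,0,0.105,1],
    [0,0,0,0,0,0.105,1],
    [0,0,0,0,0,0.105,1],
    [0,0,0,0,0,0.105,1],
    [0,0,0,0,0,0.105,1],
  ],
)

```text
t: 9.67
position: [0.4716, 0.0441, 0.2697]
orientation: [0.923, 0.384, -0.0, -0.0]
force: [-0.1, 0.7, -0.6]
gripper_width: 0.0881
grip_force: 0.0
```

```bash
python3 - <<'E'
from h import *
go(.6358,.0901,.25,45)
c=read_camera("top"); np.savez("top2.npz",**c)
c0=dict(np.load("top.npz"))
for C in(c0,c):
    P=cloud(C).reshape(-1,3)
    u=np.array([np.cos(.273),np.sin(.273)]); r=P[:,:2]-[.6358,.0901]; a=r@u; l=r@[-u[1],u[0]]
    for nm,lo,hi,ar,lr in(("handle",.165,.19,(-.05,.2),.05),("sq",.115,.125,(-.05,.25),.12),("bar",.077,.09,(-.2,-.03),.06),("board",.019,.03,(-.25,.27),.11),("rails",.007,.015,(-.3,.32),.1)):
        m=(P[:,2]>lo)&(P[:,2]<hi)&(a>ar[0])&(a<ar[1])&(abs(l)<lr)
        if m.sum()>5:
            b=cv2.minAreaRect(P[m,:2].astype(np.float32)*1000); print(nm,m.sum(),"box",np.round(b[0],1),np.round(b[1],1),round(b[2],1),"a",np.percentile(a[m],[1,99]).round(4),"l",np.percentile(l[m],[1,99]).round(4))
E
```

```text
t 9.67 tcp [0.4716 0.0441 0.2697] th 45.18 tilt [-0.  0. -1.] shift [148.4  84.1  19.6] rz 0.003 F [-0.1  0.7 -0.6] w 0.0880932319537669 g 0.0 q [-0.16  0.22  1.44  0.    1.48  0.62]
handle 106 box [732.9 117.9] [66.4 13.9] 44.7 a [0.0716 0.13  ] l [-0.018   0.0194]
sq 190 box [765.5 151.3] [101.3  44.9] 44.7 a [0.1365 0.1922] l [0.0091 0.0636]
bar 123 box [569.   71.9] [ 12.7 105.4] 15.7 a [-0.0753 -0.063 ] l [-0.0513  0.0518]
board 1678 box [710.9 111.6] [334.6 190.8] 15.6 a [-0.0883  0.2402] l [-0.0933  0.0946]
rails 239 box [643.7  97.8] [604.  187.9] 15.8 a [-0.2789  0.2945] l [-0.0848  0.0935]
handle 109 box [634.7  90.1] [65.8 14.9] 45.3 a [-0.0312  0.0276] l [-0.0188  0.0189]
sq 192 box [667.4 124.8] [95.4 45.9] 44.6 a [0.0338 0.0879] l [0.0083 0.064 ]
board 337 box [661.6  97.9] [436.4 189.6] 15.5 a [-0.1909  0.2442] l [-0.094   0.0946]
rails 398 box [647.6  83. ] [572.5 190.2] 17.8 a [-0.2247  0.2632] l [-0.0889  0.0853]
```

Call:
play_rows(
  series=[
    [20,11,0,0,0,0,1],
    [25,14,0,0,0,0,1],
    [25,14,0,0,0,0,1],
    [25,14,0,0,0,0,1],
    [25,14,0,0,0,0,1],
    [18,11,0,0,0,0,1],
    [10,5.5,0,0,0,0,1],
    [0,0,0,0,0,0,1],
    [0,0,0,0,0,0,1],
  ],
)

```text
t: 10.47
position: [0.6348, 0.0911, 0.2691]
orientation: [0.922, 0.387, -0.001, -0.0]
force: [-0.2, -0.2, 0.8]
gripper_width: 0.0882
grip_force: 0.0
```

```bash
python3 - <<'E'
from h import *
go(.635,.090,.152,45)
q=obs("wrist",.15,.19,(.635,.09),.06,"handle")
E
```

```text
t 10.47 tcp [0.6348 0.0911 0.2691] th 45.58 tilt [-0.001 -0.    -1.   ] shift [ -0.6   1.  117.1] rz 0.01 F [-0.2 -0.2  0.8] w 0.08820674838601383 g 0.0 q [-0.04  0.53  0.96 -0.    1.65  0.73]
wrist handle 2001 med [0.6373 0.0928 0.1809] box [635.4  90.7] [65.  13.9] 45.5 zmax 0.1823
```

Call:
play_rows(
  series=[
    [0,0.7,7,0,0,0,1],
    [0,0,15,0,0,0,1],
    [0,0,18,0,0,0,1],
    [0,0,18,0,0,0,1],
    [0,0,18,0,0,0,1],
    [0,0,18,0,0,0,1],
    [0,0,14,0,0,0,1],
    [0,0,8,0,0,0,1],
    [0,0,0,0,0,0,1],
  ],
)

```text
t: 11.27
position: [0.6343, 0.0904, 0.1522]
orientation: [0.922, 0.387, -0.001, -0.001]
force: [-0.2, 0.3, 0.0]
gripper_width: 0.0882
grip_force: 0.0
```

Call:
play_rows(
  series=[
    [0,0,0,0,0,0,-1],
    [0,0,0,0,0,0,-1],
    [0,0,0,0,0,0,-1],
    [0,0,0,0,0,0,-1],
    [0,0,0,0,0,0,-1],
    [0,0,0,0,0,0,-1],
    [0,0,0,0,0,0,-1],
    [0,0,0,0,0,0,-1],
    [0,0,0,0,0,0,-1],
    [0,0,0,0,0,0,-1],
  ],
)

```text
t: 12.1
position: [0.6355, 0.0906, 0.1537]
orientation: [0.922, 0.387, -0.0, -0.0]
force: [0.1, -0.3, -0.3]
gripper_width: 0.0236
grip_force: 0.0
```

Call:
play_rows(
  series=[
    [0,0,0,0,0,0,-1],
    [0,0,0,0,0,0,-1],
    [0,0,0,0,0,0,-1],
    [0,0,0,0,0,0,-1],
    [0,0,0,0,0,0,-1],
    [0,0,0,0,0,0,-1],
  ],
)

```text
t: 12.6
position: [0.6356, 0.0905, 0.1537]
orientation: [0.922, 0.387, 0.0, 0.0]
force: [1.3, -0.2, -0.7]
gripper_width: 0.0138
grip_force: 30.0
```

```bash
python3 - <<'E'
from h import *
go(.6354,.0907,.152,195.6)
E
```

```text
t 12.6 tcp [0.6356 0.0905 0.1537] th 45.48 tilt [ 0. -0. -1.] shift [-0.  -0.2  1.7] rz -2.62 F [ 1.3 -0.2 -0.7] w 0.013791723544808784 g 30.000017127022147 q [-0.04  0.61  1.15 -0.    1.38  0.73]
```

Call:
play_rows(
  series=[
    [0,0,0,0,0,-0.05,-1],
    [0,0,0,0,0,-0.08,-1],
    [0,0,0,0,0,-0.08,-1],
    [0,0,0,0,0,-0.08,-1],
    [0,0,0,0,0,-0.08,-1],
    [0,0,0,0,0,-0.08,-1],
    [0,0,0,0,0,-0.08,-1],
    [0,0,0,0,0,-0.08,-1],
    [0,0,0,0,0,-0.08,-1],
    [0,0,0,0,0,-0.08,-1],
  ],
)

```text
t: 13.43
position: [0.6358, 0.0905, 0.1537]
orientation: [0.708, 0.706, 0.0, 0.0]
force: [3.0, -1.0, -0.8]
gripper_width: 0.0139
grip_force: 30.0
```

```bash
python3 - <<'E'
from h import *
go(.6354,.0907,.152,195.6)
q=obs("top",.112,.125,(.58,.13),.12,"sq")
E
```

```text
t 13.43 tcp [0.6358 0.0905 0.1537] th 89.81 tilt [ 0.001 -0.    -1.   ] shift [ 0.2 -0.4  1.7] rz -1.846 F [ 3.  -1.  -0.8] w 0.013903564592935014 g 30.00436040572822 q [-0.04  0.61  1.15 -0.    1.38 -0.04]
top sq 61 med [0.6428 0.1583 0.1198] box [644.2 154.9] [31.8 23.8] 89.4 zmax 0.1233
```

Call:
play_rows(
  series=[
    [0,0,0,0,0,-0.08,-1],
    [0,0,0,0,0,-0.08,-1],
    [0,0,0,0,0,-0.08,-1],
    [0,0,0,0,0,-0.08,-1],
    [0,0,0,0,0,-0.08,-1],
    [0,0,0,0,0,-0.08,-1],
    [0,0,0,0,0,-0.08,-1],
    [0,0,0,0,0,-0.08,-1],
    [0,0,0,0,0,-0.08,-1],
    [0,0,0,0,0,-0.08,-1],
  ],
)

```text
t: 14.32
position: [0.6359, 0.0906, 0.1537]
orientation: [0.378, 0.926, 0.0, 0.0]
force: [3.1, -0.6, -1.5]
gripper_width: 0.0137
grip_force: 30.0
```

Call:
play_rows(
  series=[
    [0,0,0,0,0,-0.08,-1],
    [0,0,0,0,0,-0.08,-1],
    [0,0,0,0,0,-0.08,-1],
    [0,0,0,0,0,-0.08,-1],
    [0,0,0,0,0,-0.08,-1],
    [0,0,0,0,0,-0.08,-1],
    [0,0,0,0,0,-0.08,-1],
    [0,0,0,0,0,-0.08,-1],
    [0,0,0,0,0,-0.08,-1],
    [0,0,0,0,0,-0.08,-1],
  ],
)

```text
t: 15.15
position: [0.6359, 0.0907, 0.1537]
orientation: [-0.012, 1.0, 0.0, 0.001]
force: [4.4, 0.4, -1.8]
gripper_width: 0.0139
grip_force: 30.0
```

Call:
play_rows(
  series=[
    [0,0,0,0,0,-0.08,-1],
    [0,0,0,0,0,-0.08,-1],
    [0,0,0,0,0,-0.06,-1],
    [0,0,0,0,0,-0.03,-1],
    [0,0,0,0,0,0,-1],
    [0,0,0,0,0,0,-1],
    [0,0,0,0,0,0,-1],
    [0,0,0,0,0,0,-1],
  ],
)

```text
t: 15.82
position: [0.6359, 0.0908, 0.1538]
orientation: [-0.135, 0.991, 0.0, 0.001]
force: [5.2, 1.7, -2.4]
gripper_width: 0.0137
grip_force: 30.0
```

```bash
python3 - <<'E'
from h import *
go(.6354,.0907,.1537,195.6)
u=np.array([np.cos(.273),np.sin(.273)])
print("expected sq",np.array([.6354,.0907])-.072*u,"bar",np.array([.6354,.0907])-.17*u)
pics=[]
for n in("wrist","scene","top"):
    c=read_camera(n); P=cloud(c).reshape(-1,3)
    pics.append(c["img"])
    r=P[:,:2]-[.6354,.0907]; a=r@u; l=r@[-u[1],u[0]]
    for nm,lo,hi,ar in(("sq",.112,.126,(-.13,-.03)),("bar",.072,.09,(-.2,-.145))):
        m=(P[:,2]>lo)&(P[:,2]<hi)&(a>ar[0])&(a<ar[1])&(abs(l)<.07)
        if m.sum()>5:
            b=cv2.minAreaRect(P[m,:2].astype(np.float32)*1000); print(n,nm,m.sum(),"box",np.round(b[0],1),np.round(b[1],1),round(b[2],1),"a",np.percentile(a[m],[1,99]).round(4),"l",np.percentile(l[m],[1,99]).round(4))
cv2.imwrite("pics/end.png",np.hstack([cv2.resize(pics[0],(400,300)),cv2.resize(pics[1][160:280,240:400],(400,300))])[...,::-1])
E
```

```text
t 15.82 tcp [0.6359 0.0908 0.1538] th -164.5 tilt [ 0.001  0.    -1.   ] shift [0.5 0.1 0.1] rz -0.002 F [ 5.2  1.7 -2.4] w 0.013656155719118039 g 29.999997122213244 q [-0.04  0.61  1.15  0.    1.38 -1.88]
expected sq [0.56606642 0.07128725] bar [0.47169572 0.04486434]
wrist sq 10318 box [565.6  70.9] [47.3 46.9] 15.4 a [-0.0956 -0.0498] l [-0.023   0.0224]
scene sq 122 box [569.5  69.8] [48.3 49.6] 12.1 a [-0.0928 -0.0465] l [-0.0262  0.0209]
scene bar 74 box [474.5  44.1] [ 12.9 114.9] 16.0 a [-0.1738 -0.1613] l [-0.0564  0.0514]
top bar 91 box [474.2  32.5] [12.3 79.4] 14.8 a [-0.177 -0.165] l [-0.0513  0.0245]
```

View pics/end.png

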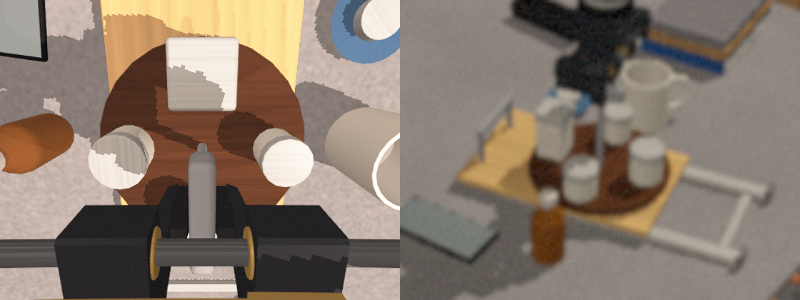

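The wrist view shows the square jar centred to the front at about (201,73), with the bar handle in the grip. The scene crop shows the carriage still out and the bystanders untouched.

```bash
python3 -c "
from rig import *
print(job_done())"
```

```text
the job is handed in; nothing more can be done
None
```

I pulled the carriage out to its front stop, turned the square jar to face the arch handle (on the centre line to within about 1 mm), and handed the job in at about 16 s with the bar handle still gripped at 30 N; no verdict came back.

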